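# Set and clamp the polariser ring

### The arm

A 7-joint arm with a two-finger parallel gripper is mounted at the origin on the work surface. World frame = base frame: x ahead of the robot, y to its left, z up, the work surface at z = 0. Lengths are in m, angles in rad, forces in N, time in s.
With the tool pointing down it reaches from about 0.425 to 0.875 m from the base axis. Payload 9.9 kg.
Tool frame: the origin (TCP) lies on the mounting face of the last link; the fingertips stand 173 mm ahead of it and the grasp point (between the pads) lies bot.grip_depth ahead of it (bot.grip_depth is the distance from the TCP to the grasp point, in m); z points along the fingers, y is the direction in which the jaws open and shut (so a half turn about z gives the same grasp; the last joint's range is limited). The gripper opens to 85 mm and grips with 20 to 120 N. Pads are 22 mm wide; open, the fingers measure 114 mm over their backs; the gripper's body (76 mm by 85 mm) begins 54 mm behind the grasp point. The pads swing forward as they close: fully open they stand 13 mm farther back than shut.
Start: joints at [1.081, 0.576, 0.025, 1.437, -0.015, 1.129, -0.057], TCP at [0.266, -0.62, 0.405] pointing down, gripper open.
Joint ranges: [-2.76, 2.76], [-0.34, 2.15], [-1.52, 1.57], [0.19, 2.46], [-1.09, 4.23], [0.17, 1.99], [-2.82, 2.82]. Speed limits (rad/s): [2.22, 2.22, 3.01, 3.01, 3.14, 3.14, 3.14].

### API

Orientations are given as a 3x3 rotation matrix whose columns are the frame's x, y, z axes.
In Python, from bench import bot gives the robot as it stands.
- The arm moves only by the tool step_arm, never from a script. Its argument "targets" is a list that holds one entry, the list of rows, each a list of 7 numbers: the opening in per cent of the stroke, from 0 (shut) to 100 (fully open), then the shift along the tool's x, y, z in units of 25 mm (1.0 is 25 mm), then the turn, a rotation vector about the tool's x, y, z in rad. In form: [[[claw, x, y, z, ax, ay, az], ...]]. A call has 1 to 20 rows; each row shifts and turns the commanded pose from where the row before left it, along the tool's axes as they then stand; what a row does not reach is not made up. A row lasts 1/12 s, in which the tool goes at most 41.7 mm and 7.16 degrees, less where a joint would pass 70% of its speed; a pose out of reach is approached as far as the arm can. A call is refused whole if a number of a shift passes 1 or a number of a turn 0.125, either way. A call with a gripper value outside its range is refused whole. The fingers move at their own pace and stop on an object; "newtons" is the grip in N (left out, the last holds). Time passes only in rows, so rows that do not move let the fingers close. It gives the time, the measured TCP pose, the force and the opening at its end, in the units of the state.
- bot.get_obs(): the state, without advancing time (a new reading comes with each control period).
- bot.camera(name): name is "scene" or "top" or "wrist"; returns a dict with "color" (420x560x3 uint8, red, green, blue), "depth" (420x560 float32, m along the optical axis (not along the pixel's ray), 0 where there is no reading), "fx", "fy", "cx", "cy" (pixels), "T" (4x4, takes a point from camera to world coordinates); the wrist camera has in their place "tool_from_camera" (4x4, takes a point from camera to tool coordinates, whose origin is the TCP and whose axes are the flange's). Camera axes: x right, y up, looking along -z (the intrinsics and any distortion apply to the point x, -y, -z); pixel columns grow to the right and rows downward; lengths in m; the calibration is good to about 2 mm. A picture is of the moment at which its call begins: read the wrist's pose just before it.
- bot.finish_job(): hands the job in, once; it reports no verdict.
The state is a dict: "t": time; "qpos": joint angles; "dq": joint speeds; "joint_efforts": joint torques, N m; "ee_pos": TCP position; "tool_rot": TCP orientation; "force": force on the tool from outside, world axes, zero at the start; "moment": the same for the moment, N m; "grip_width": opening from 0.0 (shut) to 1.0 (fully open).
Only numpy, scipy, OpenCV 4.12 (cv2) and the standard library are available. Lean on these libraries where they do the work, as an engineer would, in place of code of your own. Each camera call takes 0.05 s, during which the arm holds its last target.

### The job

Lift the glass sample tube off the rotary mount and lay it gently in the middle of the white cradle. Then turn the graduated ring by its upright post until the scale reads 130 degrees at the index line (within 3 degrees), and only then throw the clamp lever fully over to lock it. Do not let the post strike the glass tube, and leave everything else on the bench where it is.

Things in the scene. Friction and masses are not known exactly. Their poses are not given: they have to be found in the camera images.
- mount: Fixed rotary polariser mount: grey round base, 220 mm diameter, 20 mm high, origin on the turning axis at the underside, z up. The index is on its +x side. A lug (75 x 85 mm, 20 mm high, centred at mount x = 75, y = -110 mm) carries the clamp lever.
- column_top (a point): Centre of the top of the fixed aluminium column on the turning axis: 90 mm diameter, 45 mm high. On it stand two V rests, 32 mm either side of the axis along the mount's y (8 mm thick, cheeks up to 74 mm high), in which the glass tube lies at the start.
- index (a point): Inner end of the black index line, on a small aluminium block (22 x 16 mm, top 37 mm high) fixed at the ring's edge on the mount's +x side, 88 mm from the axis.
- dial (a joint): Scale reading of the graduated ring, rad: 0 = zero mark at the index, growing as the ring turns counter-clockwise seen from above (130 degrees = 2.269); at reading v the post stands v counter-clockwise of the index. Travel -92 to 172 degrees. It stays where it is left; pushing it by the post takes 2 to 3 N.
- zero_mark (a point): Outer end of the zero mark on the black ring (170 mm diameter, face 35 mm above the bench). White marks: short every 10 degrees, long every 30, counting up clockwise from the zero mark, which is the broadest and runs in to the post and past it; one dot at 90, two at 180, three at 270.
- post (a point): Half-way up the free length of the upright steel post by which the ring is pushed: 16 mm diameter, from the ring's face (35 mm) up to 88 mm above the bench, 70 mm from the turning axis, at the zero mark. This point is 61 mm above the bench.
- tube_mid (a point): Centre of the loose glass sample tube: 160 mm long, 28 mm diameter, with steel end caps of 32 mm diameter on the last 18 mm of each end; about 0.11 to 0.22 kg. It lies level along its own y axis (it may be rolled about it). At the start it lies across the column along the mount's y, its axis 72 mm above the bench, so that its overhanging ends bar the way of the post.
- cradle: Fixed white tube cradle: foot 130 x 66 mm and 10 mm thick, two V rests 42 mm either side of its middle along its x axis (cheeks up to 62 mm high; between them it is open down to the foot). Origin: centre of the underside. The tube lies in it along the cradle's x.
- cradle_rest (a point): Where the tube's centre lies when it rests in the middle of the cradle: 60 mm above the bench.
- clamp (a joint): Angle of the clamp lever on the mount's lug, in rad: 0 = open, leaning 29 degrees towards the mount's -x; 1.0 = fully closed at its stop, leaning 29 degrees towards the mount's +x. It stays where it is left; about 1.5 N at the knob moves it.
- clamp_axle (a point): Axle of the clamp lever, parallel to the mount's y, 35 mm above the bench, at mount x = 75, y = -128 mm.
- clamp_knob (a point): Centre of the black ball (18 mm diameter) on the end of the 8 mm lever rod, 65 mm from the axle; 92 mm above the bench when fully open or closed, 100 mm half-way.
- rack: Bystander: blue lattice tube rack, 190 x 75 mm, 104 mm high with its capped tubes (long side along its x). Origin: centre of its underside.
- tipbox: Bystander: purple pipette-tip box, 120 x 85 mm, 52 mm high. Origin: centre of its underside.
- washbottle: Bystander: white round bottle, 64 mm diameter, 150 mm high. Origin: centre of its underside.
- jar: Bystander: amber jar with black lid, 60 mm diameter, 75 mm high. Origin: centre of its underside.
- timer: Bystander: white bench timer, 75 x 62 mm, 25 mm high. Origin: centre of its underside.
- wellplate: Bystander: white well plate, 128 x 86 mm, 15 mm high. Origin: centre of its underside.
Not all that is in view belongs to the job. Leave any blue or green look-alike of the cradle alone.

How it is judged:
By the outcome, as a careful person would: the job done as asked, in the order asked, and still so for the second after the job is handed in, with the robot touching nothing.
It also fails if it takes over 72 s, if anything falls off the work surface, if the arm or the gripper's body presses on something with over 40 N, if the wrist force passes 120 N, or if a joint passes its speed limit or range.

## Working session

There is one attempt and no reset: what is moved stays moved. The work goes in short steps, Python scripts to look and compute and a tool call to move; the robot and the scene stay as the last step left them, time stands still between calls to the robot, and variables do not carry over. Pictures are saved under pics/ and viewed, and the job is handed in when it is done.

Besides the shell and the picture viewer there is one more tool, called after "Request:" as name(argument=value, ...), one argument or row to a line, values as JSON. step_arm: Moves the arm, as the interface text tells. Its arguments: {"type":"object","properties":{"targets":{"type":"array"},"newtons":{"type":"number"}},"required":["targets"]}

```bash
ls; mkdir -p pics
python3 - <<'E'
from bench import bot
import cv2,numpy as np,pickle
o=bot.get_obs();print({k:np.round(v,3) for k,v in o.items()});print(bot.grip_depth)
d={}
for n in["scene","top","wrist"]:
    c=bot.camera(n);d[n]=c;cv2.imwrite(f"pics/{n}0.png",c["color"][:,:,::-1])
    print(n,{k:(np.round(v,3).tolist() if k not in("color","depth") else v.shape) for k,v in c.items()})
pickle.dump((o,d),open("c0.pkl","wb"))
E
```

```text
pics
{'t': np.float64(0.0), 'qpos': array([ 1.081,  0.577,  0.025,  1.438, -0.015,  1.129, -0.056]), 'dq': array([ 0.   , -0.   , -0.001, -0.   ,  0.   , -0.002, -0.001]), 'joint_efforts': array([ 0.0000e+00, -7.6574e+01,  2.2510e+00, -2.8596e+01,  1.5000e-02,
        1.3000e-02,  0.0000e+00]), 'ee_pos': array([ 0.266, -0.62 ,  0.404]), 'tool_rot': array([[ 0.919,  0.395, -0.001],
       [ 0.395, -0.919,  0.001],
       [-0.   , -0.002, -1.   ]]), 'force': array([0.512, 0.284, 1.258]), 'moment': array([-0.035, -0.009,  0.027]), 'grip_width': np.float64(1.001)}
0.1547
scene {'color': (420, 560, 3), 'depth': (420, 560), 'fx': 379.263, 'fy': 379.263, 'cx': 276.11, 'cy': 209.456, 'T': [[0.526, -0.734, 0.43, 1.096], [0.85, 0.451, -0.272, -0.212], [0.006, 0.508, 0.861, 1.271], [0.0, 0.0, 0.0, 1.0]]}
top {'color': (420, 560, 3), 'depth': (420, 560), 'fx': 518.816, 'fy': 518.816, 'cx': 284.363, 'cy': 204.886, 'T': [[0.011, 0.992, -0.125, 0.269], [-1.0, 0.011, 0.0, 0.186], [0.002, 0.125, 0.992, 2.017], [0.0, 0.0, 0.0, 1.0]]}
wrist {'color': (420, 560, 3), 'depth': (420, 560), 'fx': 339.07, 'fy': 339.07, 'cx': 274.415, 'cy': 204.027, 'tool_from_camera': [[-0.001, 0.963, 0.269, 0.068], [1.0, 0.001, 0.0, -0.0], [0.0, 0.269, -0.963, 0.031], [0.0, 0.0, 0.0, 1.0]]}
```

View pics/scene0.png

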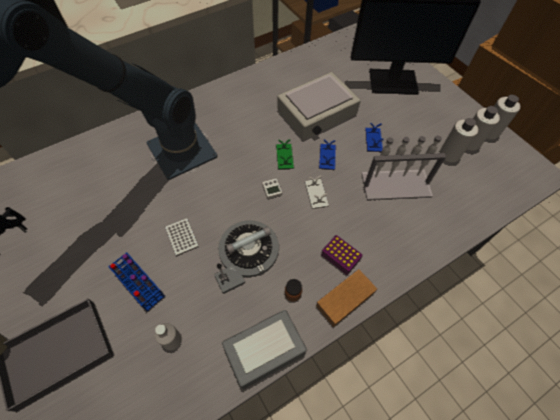

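View pics/top0.png

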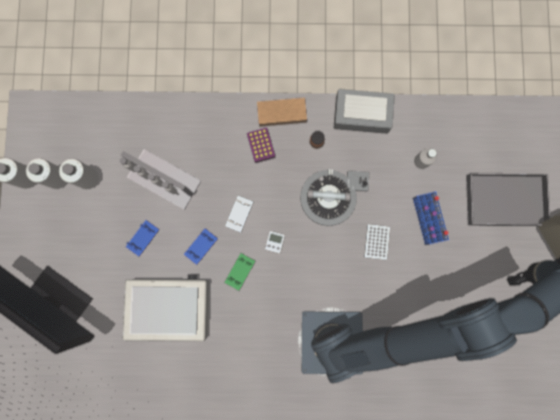

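View pics/wrist0.png

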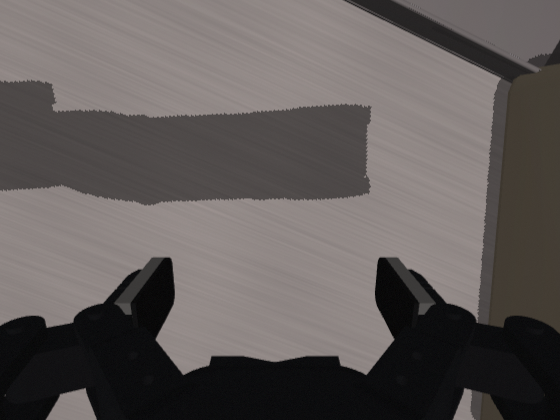

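The scene view (mount at 248,247; white cradle at 317,193) and the top view (mount at 328,197; white cradle at 239,213) both show the job. Things that could be mistaken in the top view:
- **Cradle:** white (239,213), blue (201,246), blue (142,238), green (240,271). The white one matches the description.
- **White objects:** timer (275,242), well plate (377,241).
- **Tube:** on the mount (328,197). The rack tubes (430,218) and the grey rack at (160,178) are not it.

Next I'll check close crops.

```bash
cat > h.py <<'E'
import numpy as np,cv2,pickle
def ray(c,u,v,T=None):
    T=c["T"] if T is None else T
    d=np.array([(u-c["cx"])/c["fx"],-(v-c["cy"])/c["fy"],-1.0])
    return T[:3,3],T[:3,:3]@d
def onz(c,u,v,z,T=None):
    o,d=ray(c,u,v,T);return o+d*(z-o[2])/d[2]
def proj(c,p,T=None):
    T=c["T"] if T is None else T
    q=T[:3,:3].T@(np.asarray(p)-T[:3,3]);return np.array([c["cx"]+c["fx"]*q[0]/-q[2],c["cy"]-c["fy"]*q[1]/-q[2]])
def crop(c,x0,y0,x1,y1,s,fn):
    cv2.imwrite(fn,cv2.resize(c["color"][y0:y1,x0:x1,::-1],None,fx=s,fy=s,interpolation=cv2.INTER_CUBIC))
E
python3 - <<'E'
from h import *
o,d=pickle.load(open("c0.pkl","rb"))
crop(d["top"],290,150,390,230,7,"pics/t_m.png")
crop(d["top"],190,185,290,260,7,"pics/t_c.png")
crop(d["scene"],200,205,300,280,8,"pics/s_m.png")
c=d["top"]
for n,(u,v,z) in dict(mount=(329,197,.03),cradle=(239,214,.03)).items(): print(n,onz(c,u,v,z))
c=d["scene"]
for n,(u,v,z) in dict(mount=(248,247,.03),cradle=(317,193,.03)).items(): print(n,onz(c,u,v,z))
E
```

```text
mount [0.55213123 0.01227279 0.03      ]
cradle [0.48207933 0.35891631 0.03      ]
mount [0.55715668 0.01182955 0.03      ]
cradle [0.49704862 0.35552341 0.03      ]
```

View pics/t_m.png

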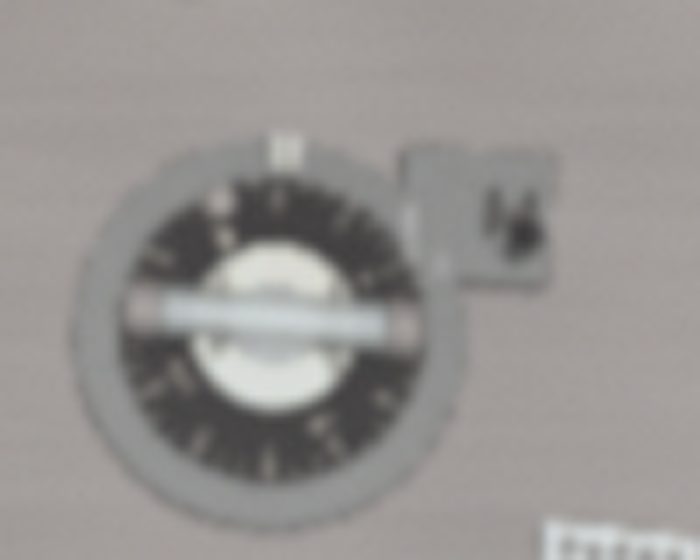

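View pics/t_c.png

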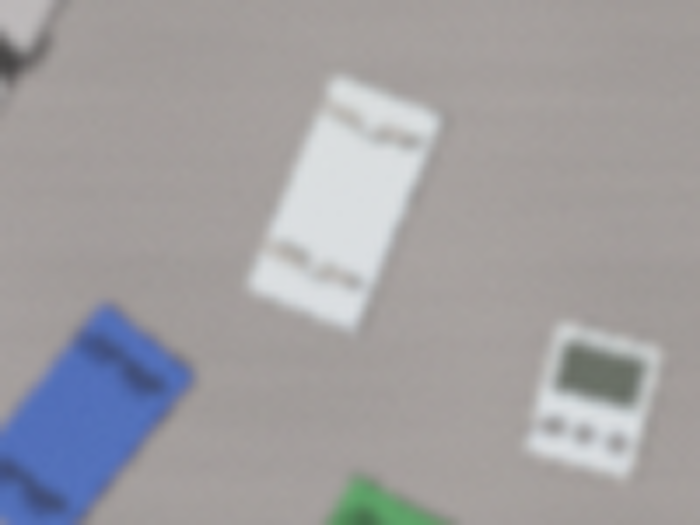

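View pics/s_m.png

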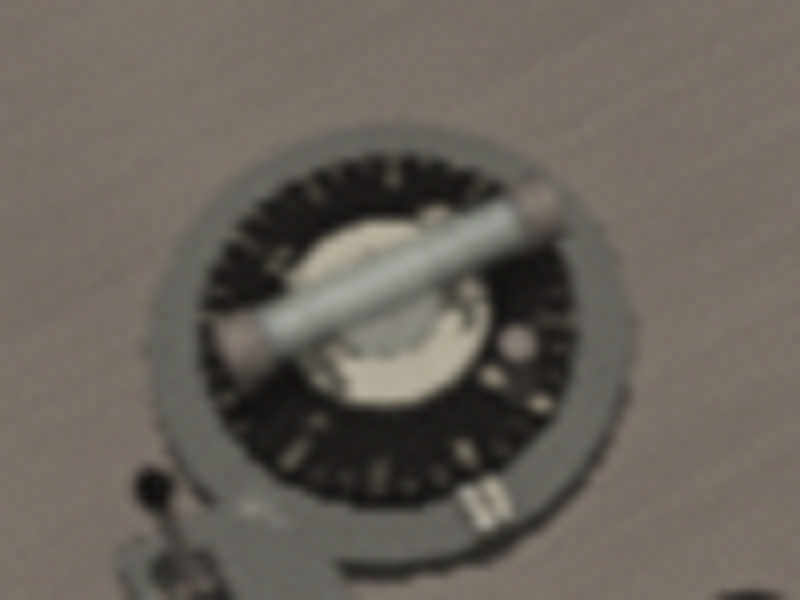

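The top crop shows the tube across the column with its caps at about (311,194) and (347,196). The index block is up-image at (331,171), the lug and knob are at (364,183), and the post is at about (322,179), on the near side of the tube. The white cradle's corners are clear of its blue and green look-alikes. I'll move to a hover beside the mount for a wrist view.

Request:
step_arm(
  targets=[
    [[100,0.5,-0.4,0,0,0,-0.06],[100,1,-0.8,0,0,0,0],[100,1,-0.8,0,0,0,0],[100,1,-0.8,0,0,0,0],[100,1,-0.8,0,0,0,0],[100,1,-0.8,0,0,0,0],[100,1,-0.8,0,0,0,0],[100,1,-0.8,0,0,0,0],[100,1,-0.8,0,0,0,0],[100,1,-0.8,0,0,0,0],[100,1,-0.8,0,0,0,0],[100,1,-0.8,0,0,0,0],[100,1,-0.8,0,0,0,0],[100,1,-0.8,0,0,0,0],[100,1,-0.8,0,0,0,0],[100,1,-0.8,0,0,0,0],[100,1,-0.8,0,0,0,0],[100,1,-0.8,0,0,0,0]],
  ],
)

```text
t: 1.65
ee_pos: [0.5013, -0.1099, 0.4047]
tool_rot: [[0.894, 0.449, -0.0], [0.449, -0.894, 0.0], [-0.0, -0.0, -1.0]]
force: [0.2, -0.4, 0.0]
grip_width: 1.001
```

Request:
step_arm(
  targets=[
    [[100,0,0,0,0,0,-0.12],[100,0,0,0,0,0,-0.12],[100,0,0,0,0,0,-0.12],[100,0,0,0,0,0,-0.12],[100,0,0,0,0,0,-0.12],[100,0,0,0,0,0,-0.12],[100,0,0,0,0,0,-0.12],[100,0,0,0,0,0,-0.12],[100,0,0,0,0,0,-0.12],[100,0,0,0,0,0,-0.06],[100,0,0,0,0,0,0],[100,0,0,0,0,0,0]],
  ],
)

```text
t: 2.65
ee_pos: [0.5009, -0.1116, 0.4045]
tool_rot: [[-0.032, 0.999, -0.0], [0.999, 0.032, 0.0], [0.0, -0.0, -1.0]]
force: [-1.0, -0.4, -0.4]
grip_width: 1.005
```

```bash
cat >> h.py <<'E'
def wr(tag):
    from bench import bot
    o=bot.get_obs();c=bot.camera("wrist")
    T=np.eye(4);T[:3,:3]=o["tool_rot"];T[:3,3]=o["ee_pos"];c["T"]=T@c["tool_from_camera"]
    cv2.imwrite(f"pics/{tag}.png",c["color"][:,:,::-1]);pickle.dump((o,c),open(tag+".pkl","wb"))
    print("t",round(float(o["t"]),2),"p",np.round(o["ee_pos"],4),"yaw",np.round(np.degrees(np.arctan2(o["tool_rot"][1,0],o["tool_rot"][0,0])),2),"z",np.round(o["tool_rot"][:,2],4),"F",np.round(o["force"],1),"g",round(float(o["grip_width"]),3),"q",np.round(o["qpos"],2))
    return o,c
E
python3 - <<'E'
from h import *
wr("w1")
E
```

```text
t 2.65 p [ 0.5009 -0.1116  0.4045] yaw 91.86 z [-3.e-04  2.e-04 -1.e+00] F [-1.  -0.4 -0.4] g 1.005 q [ 0.41  0.35 -0.38  1.85  0.16  0.97 -0.01]
```

View pics/w1.png

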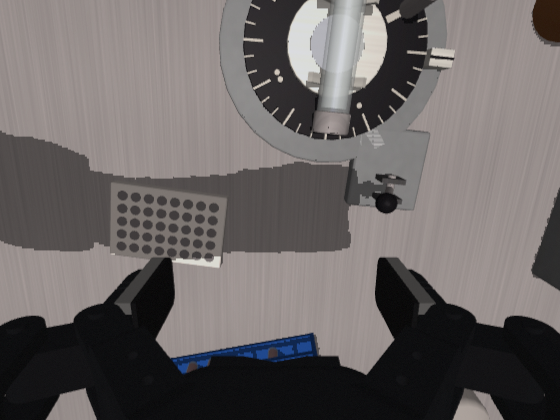

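The wrist view shows the mount cut off at the top edge, with the tube cap at (331,122), the index block at (440,58) and the knob at (386,203). I'll shift by +90 mm in y and +45 mm in x.

Request:
step_arm(
  targets=[
    [[100,0.6,0.3,0,0,0,0],[100,0.8,0.4,0,0,0,0],[100,0.9,0.4,0,0,0,0],[100,0.8,0.4,0,0,0,0],[100,0.4,0.2,0,0,0,0],[100,0,0,0,0,0,0],[100,0,0,0,0,0,0],[100,0,0,0,0,0,0]],
  ],
)

```text
t: 3.37
ee_pos: [0.54, -0.0238, 0.4045]
tool_rot: [[-0.033, 0.999, -0.001], [0.999, 0.033, -0.001], [-0.001, -0.001, -1.0]]
force: [-0.5, 0.1, -0.3]
grip_width: 1.002
```

Run:
```python
from h import *
wr("w2")
```

```text
t 3.37 p [ 0.54   -0.0238  0.4045] yaw 91.9 z [-8.e-04 -1.e-03 -1.e+00] F [-0.5  0.1 -0.3] g 1.002 q [ 0.24  0.39 -0.4   1.78  0.18  1.   -0.2 ]
```

View pics/w2.png

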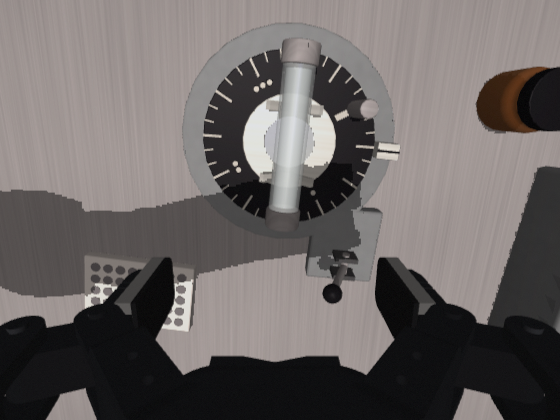

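The wrist view now shows the whole mount. The tube caps are at (300,51) and (283,219), the post top at (370,109), the index line at about (388,150), the lug at (345,245) and the knob at (332,293). I'll zoom in to measure.

Run:
```python
from h import *
o,c=pickle.load(open("w2.pkl","rb"))
crop(c,175,15,405,165,3.4,"pics/w2a.png")
crop(c,175,160,405,310,3.4,"pics/w2b.png")
# depth -> world
v,u=np.mgrid[0:420,0:560];D=c["depth"]
P=np.stack([(u-c["cx"])/c["fx"]*D,-(v-c["cy"])/c["fy"]*D,-D],-1)@c["T"][:3,:3].T+c["T"][:3,3]
P[D==0]=np.nan
for p in [(200,60),(220,85),(300,51),(283,219),(292,130),(370,109),(332,293),(388,150),(250,20),(450,220)]: print(p,np.round(P[p[1],p[0]],4))
m=(P[...,2]>.013)&(P[...,2]<.027)&(v<240)&(u>170)&(u<400)
cs,_=cv2.findContours(cv2.morphologyEx((P[...,2]>.012).astype(np.uint8)*(v<235)*(u>150)*(u<420)*1,cv2.MORPH_OPEN,np.ones((3,3))).astype(np.uint8),cv2.RETR_EXTERNAL,cv2.CHAIN_APPROX_NONE)
k=max(cs,key=len)[:,0]
k=k[(k[:,0]<290)&(k[:,1]<225)|(k[:,1]<90)&(k[:,0]<365)]
W=np.array([onz(c,a,b,.02)[:2] for a,b in k])
from scipy.optimize import least_squares
r=least_squares(lambda s:np.hypot(W[:,0]-s[0],W[:,1]-s[1])-s[2],[.55,.01,.11],loss="soft_l1",f_scale=.001)
print("base",r.x,np.std(r.fun),len(W))
# ring edge: black pixels
g=cv2.cvtColor(c["color"],cv2.COLOR_RGB2GRAY)
pts=[]
r0=r.x
for a in np.radians(np.arange(0,360,2)):
    # sample radially from 70 to 100mm at z=.035
    s=np.arange(.076,.096,.0003)
    px=np.array([proj(c,[r0[0]+q*np.cos(a),r0[1]+q*np.sin(a),.035]) for q in s],np.float32)
    val=cv2.remap(g,px[:,0].reshape(1,-1),px[:,1].reshape(1,-1),cv2.INTER_LINEAR)[0].astype(float)
    gr=np.gradient(cv2.GaussianBlur(val.reshape(1,-1),(0,0),2)[0]);i=gr.argmax()
    if gr[i]>1.2: pts.append([r0[0]+s[i]*np.cos(a),r0[1]+s[i]*np.sin(a)])
W=np.array(pts)
r=least_squares(lambda s:np.hypot(W[:,0]-s[0],W[:,1]-s[1])-s[2],[.55,.01,.085],loss="soft_l1",f_scale=.001)
print("ring",r.x,np.std(r.fun),len(W))
```

```text
(200, 60) [ 0.4591  0.0905 -0.0009]
(220, 85) [0.4848 0.0648 0.0344]
(300, 51) [0.5555 0.0887 0.0871]
(283, 219) [ 0.5476 -0.0492  0.0874]
(292, 130) [0.552  0.0283 0.0872]
(370, 109) [0.6146 0.047  0.0873]
(332, 293) [ 0.5934 -0.1117  0.1038]
(388, 150) [0.6501 0.0092 0.0372]
(250, 20) [ 0.5098  0.1292 -0.0014]
(450, 220) [ 0.7447 -0.073  -0.0009]
base [0.55177409 0.01453528 0.10820298] 0.0003705409309385209 329
ring [0.5518031  0.01512637 0.08414412] 0.0032821852554105716 160
```

View pics/w2a.png

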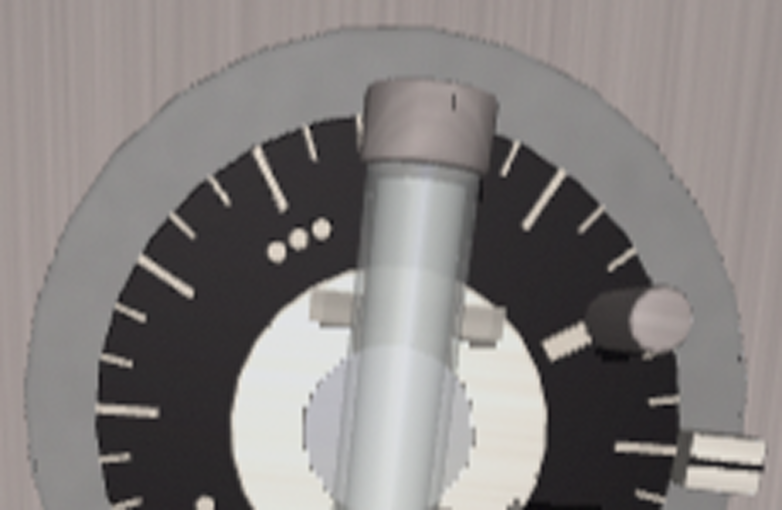

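View pics/w2b.png

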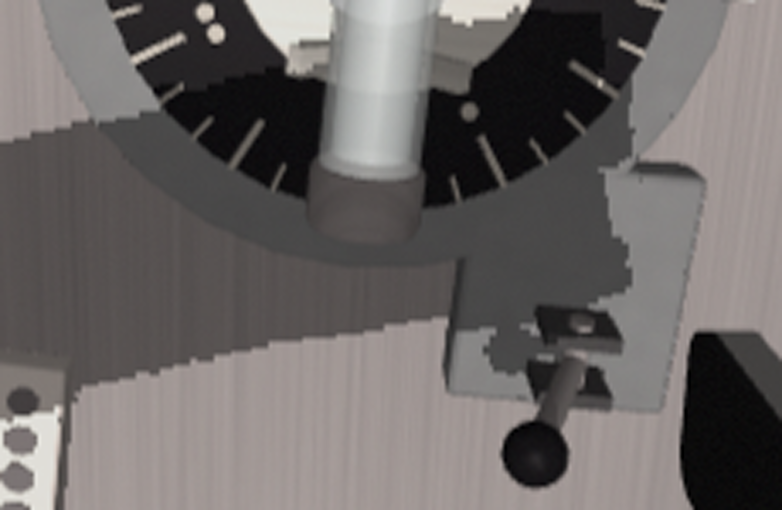

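Run:
```python
from h import *
o,c=pickle.load(open("w2.pkl","rb"))
A=lambda x,y:(175+x/3.4,15+y/3.4)
B=lambda x,y:(175+x/3.4,160+y/3.4)
C=np.array([.552,.0148])
i0=onz(c,*A(692,458),.037);i1=onz(c,*A(755,467),.037)
print("index",i0,i1,np.degrees(np.arctan2(*(i0[:2]-C)[::-1])),np.hypot(*(i0[:2]-C)),"linedir",np.degrees(np.arctan2(*(i1-i0)[:2][::-1])))
pt=onz(c,*A(661,318),.088);print("post top",pt,np.degrees(np.arctan2(*(pt[:2]-C)[::-1])),np.hypot(*(pt[:2]-C)))
z0=onz(c,*A(550,352),.035);print("zero in",z0,np.degrees(np.arctan2(*(z0[:2]-C)[::-1])),np.hypot(*(z0[:2]-C)))
m30=onz(c,*A(620,447),.035);print("30mark",np.degrees(np.arctan2(*(m30[:2]-C)[::-1])))
# tube axis glass edges (r=.014, z=.072)
def mid(a,b): # two silhouette points -> axis
    pa,pb=onz(c,*a,.072),onz(c,*b,.072); return (pa+pb)/2, np.linalg.norm(pa-pb)
q1,w1=mid(A(367,180),A(478,186)); q2,w2=mid(B(322,150),B(426,160))
print(q1,w1,q2,w2,"axis yaw",np.degrees(np.arctan2(*(q1-q2)[:2][::-1])))
e1,_=mid(A(362,155),A(492,170));e2,_=mid(B(312,165),B(423,182))
print("glass/cap joints",e1,e2,np.linalg.norm(e1-e2),(e1+e2)/2, np.degrees(np.arctan2(*(e1-e2)[:2][::-1])))
k=onz(c,*B(535,455),.0915);print("knob",k)
```

```text
index [0.64079367 0.00921064 0.037     ] [0.65938821 0.00720835 0.037     ] -3.6018875450025534 0.08896941221846007 linedir -6.146025942025679
post top [0.61392438 0.04737052 0.088     ] 27.743138584259142 0.06996761568819691
zero in [0.59755505 0.0376107  0.035     ] 26.5984154770386 0.05094693970777425
30mark -2.7749691605923816
[0.55657618 0.07732927 0.072     ] 0.02718511587074482 [ 0.54952099 -0.04111201  0.072     ] 0.02845053381754431 axis yaw 86.59109013510115
glass/cap joints [0.55744572 0.08201625 0.072     ] [ 0.547973   -0.04642376  0.072     ] 0.1287888590492616 [0.55270936 0.01779624 0.072     ] 85.78195387258732
knob [ 0.59632783 -0.11966412  0.0915    ]
```

Mount axis is about (0.552, 0.015), mount yaw about -3.6°, the tube centre about (0.553, 0.017) and the reading about 31°. I'll align over the tube and come down part way.

Request:
step_arm(
  targets=[
    [[100,0,0,0,0,0,0.1],[100,0.5,0.1,0.3,0,0,0],[100,0.6,0.2,0.7,0,0,0],[100,0.57,0.11,1,0,0,0],[100,0,0,1,0,0,0],[100,0,0,0.7,0,0,0],[100,0,0,0.3,0,0,0],[100,0,0,0,0,0,0],[100,0,0,0,0,0,0],[100,0,0,0,0,0,0]],
  ],
)

```text
t: 4.25
ee_pos: [0.5538, 0.018, 0.3059]
tool_rot: [[0.066, 0.998, 0.002], [0.998, -0.066, 0.0], [0.0, 0.002, -1.0]]
force: [0.4, -0.1, -0.1]
grip_width: 0.999
```

Run:
```python
from h import *
wr("w3")
```

```text
t 4.25 p [0.5538 0.018  0.3059] yaw 86.21 z [ 0.0018  0.     -1.    ] F [ 0.4 -0.1 -0.1] g 0.999 q [ 0.12  0.52 -0.35  1.88  0.24  0.78 -0.43]
```

View pics/w3.png

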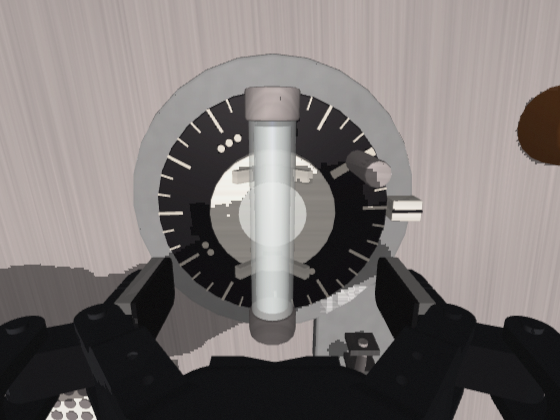

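The wrist view has the tube upright in the image at column about 273, with the fingers symmetric about 275 and the caps ending at rows 87 and 343. I'll check the centre along the tube and refine the reading.

Run:
```python
from h import *
o,c=pickle.load(open("w3.pkl","rb"))
R=o["tool_rot"];p=o["ee_pos"]
for u,v,z in [(272,87,.086),(272,343,.086),(246,105,.072),(299,105,.072),(250,325,.072),(296,325,.072),(253,180,.072),(295,180,.072),(272,120,.086),(272,314,.086),(390,208,.037),(421,210,.037),(378,172,.088)]:
    w=onz(c,u,v,z); print((u,v),np.round(w,4),"tool mm",np.round(R.T@(w-p)*1000,1))
```

```text
(272, 87) [0.5576 0.0977 0.086 ] tool mm [ 79.7  -1.8 219.9]
(272, 343) [ 0.5467 -0.0604  0.086 ] tool mm [-78.7  -2.3 219.9]
(246, 105) [0.542  0.0897 0.072 ] tool mm [ 70.7 -16.9 233.9]
(299, 105) [0.5724 0.0877 0.072 ] tool mm [ 70.7  13.6 233.9]
(250, 325) [ 0.5317 -0.0557  0.072 ] tool mm [-75.  -17.5 233.9]
(296, 325) [ 0.5634 -0.0578  0.072 ] tool mm [-75.1  14.2 233.9]
(253, 180) [0.5424 0.0457 0.072 ] tool mm [ 26.8 -13.6 233.9]
(295, 180) [0.5679 0.044  0.072 ] tool mm [ 26.8  12.  233.9]
(272, 120) [0.5565 0.0808 0.086 ] tool mm [ 62.8  -1.8 219.9]
(272, 314) [ 0.5482 -0.0388  0.086 ] tool mm [-57.1  -2.2 219.9]
(390, 208) [0.6379 0.0112 0.037 ] tool mm [ -1.3  83.9 269.1]
(421, 210) [0.6606 0.0081 0.037 ] tool mm [ -2.8 106.8 269.1]
(378, 172) [0.6136 0.0487 0.088 ] tool mm [ 34.6  57.3 218. ]
```

Request:
step_arm(
  targets=[
    [[100,0.04,-0.06,0.4,0,0,0],[100,0,0,0.7,0,0,0],[100,0,0,0.7,0,0,0],[100,0,0,0.6,0,0,0],[100,0,0,0.4,0,0,0],[100,0,0,0.25,0,0,0],[100,0,0,0.1,0,0,0],[100,0,0,0,0,0,0],[100,0,0,0,0,0,0],[100,0,0,0,0,0,0]],
  ],
)

```text
t: 5.13
ee_pos: [0.5522, 0.0197, 0.2267]
tool_rot: [[0.065, 0.998, 0.001], [0.998, -0.065, 0.0], [0.0, 0.001, -1.0]]
force: [0.0, 0.1, 0.6]
grip_width: 1.002
```

Request:
step_arm(
  targets=[
    [[60,0,0,0,0,0,0],[45,0,0,0,0,0,0],[40,0,0,0,0,0,0],[35,0,0,0,0,0,0],[30,0,0,0,0,0,0],[25,0,0,0,0,0,0],[20,0,0,0,0,0,0],[20,0,0,0,0,0,0],[20,0,0,0,0,0,0],[20,0,0,0,0,0,0]],
  ],
  newtons=30,
)

```text
t: 5.97
ee_pos: [0.5525, 0.0196, 0.2263]
tool_rot: [[0.065, 0.998, 0.002], [0.998, -0.065, 0.0], [0.0, 0.002, -1.0]]
force: [3.9, -0.2, 3.2]
grip_width: 0.32
```

Run:
```python
from h import *
wr("w4")
```

```text
t 5.97 p [0.5525 0.0196 0.2263] yaw 86.27 z [ 1.6e-03  2.0e-04 -1.0e+00] F [ 3.9 -0.2  3.2] g 0.32 q [ 0.08  0.63 -0.3   1.95  0.31  0.6  -0.49]
```

View pics/w4.png

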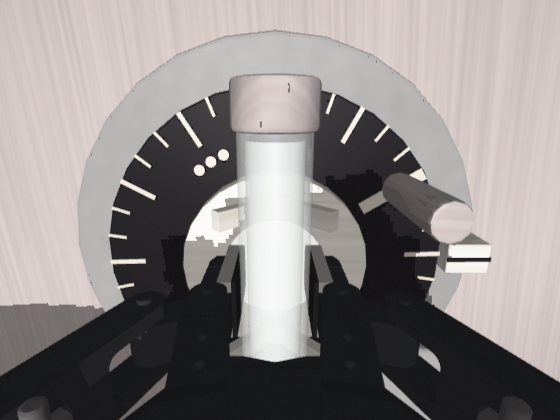

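The tube is gripped at an opening of 0.32, about 27 mm. I'll lift it and meanwhile measure the white cradle from the first pictures.

Request:
step_arm(
  targets=[
    [[20,0,0,-0.2,0,0,0],[20,0,0,-0.4,0,0,0],[20,0,0,-0.7,0,0,0],[20,0,0,-0.9,0,0,0],[20,0,0,-0.9,0,0,0],[20,0,0,-0.9,0,0,0],[20,0,0,-0.7,0,0,0],[20,0,0,-0.4,0,0,0],[20,0,0,-0.2,0,0,0]],
  ],
)

```text
t: 6.77
ee_pos: [0.5515, 0.0197, 0.36]
tool_rot: [[0.065, 0.998, 0.001], [0.998, -0.065, -0.0], [0.0, 0.001, -1.0]]
force: [-0.4, 0.2, -1.8]
grip_width: 0.321
```

Run:
```python
from h import *
o,d=pickle.load(open("c0.pkl","rb"))
for n,(a,b) in dict(top=(239,213),scene=(317,193)).items():
    c=d[n];hsv=cv2.cvtColor(c["color"],cv2.COLOR_RGB2HSV)
    m=((hsv[...,2]>hsv[b-60:b+60,a-20:a+20,2].mean()+25)&(hsv[...,1]<50)).astype(np.uint8)
    cs,_=cv2.findContours(m,cv2.RETR_EXTERNAL,cv2.CHAIN_APPROX_NONE)
    for k in cs:
        if cv2.contourArea(k)>100 and abs(cv2.boundingRect(k)[0]+cv2.boundingRect(k)[2]/2-a)<15 and abs(cv2.boundingRect(k)[1]+cv2.boundingRect(k)[3]/2-b)<15:
            W=np.array([onz(c,u,v,.010)[:2] for u,v in k[:,0]],np.float32)
            print(n,cv2.boundingRect(k),cv2.minAreaRect(W))
crop(d["scene"],290,165,345,220,10,"pics/s_c.png")
```

```text
top (226, 196, 26, 36) ((0.4866756796836853, 0.3621130883693695), (0.06389404833316803, 0.12773098051548004), 69.39369201660156)
scene (306, 179, 23, 29) ((0.48390838503837585, 0.36429187655448914), (0.06493933498859406, 0.1290346086025238), 68.80459594726562)
```

Run:
```python
from h import *
wr("w5")
```

```text
t 6.77 p [0.5515 0.0197 0.36  ] yaw 86.28 z [ 7.e-04 -0.e+00 -1.e+00] F [-0.4  0.2 -1.8] g 0.321 q [ 0.13  0.45 -0.37  1.82  0.2   0.9  -0.4 ]
```

View pics/w5.png

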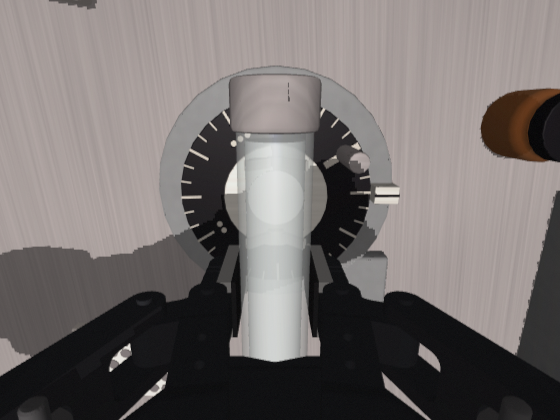

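View pics/s_c.png

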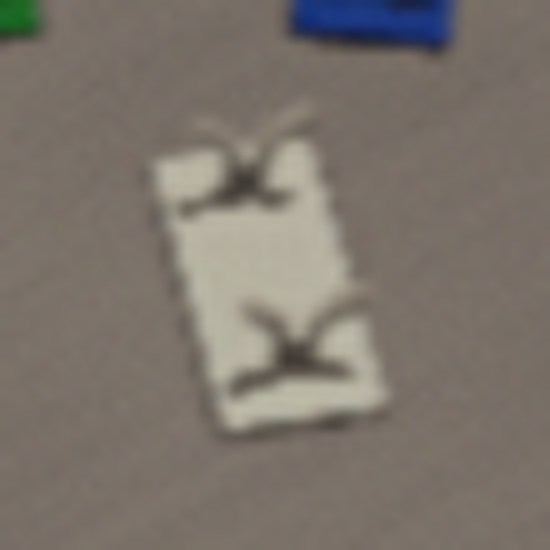

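Both views put the white cradle centre at about (0.485, 0.363), with its long axis at about 159°. I'll carry the tube to a spot beside it and turn it parallel.

Request:
step_arm(
  targets=[
    [[20,0.4,-0.1,0,0,0,0],[20,0.7,-0.2,0,0,0,0],[20,0.9,-0.3,0,0,0,0],[20,1,-0.3,0,0,0,0],[20,1,-0.3,0,0,0,0],[20,1,-0.3,0,0,0,0],[20,1,-0.3,0,0,0,0],[20,1,-0.3,0,0,0,0],[20,0.9,-0.3,0,0,0,0],[20,0.7,-0.2,0,0,0,0],[20,0.4,-0.2,0,0,0,0],[20,0.1,0,0,0,0,0]],
  ],
)

```text
t: 7.82
ee_pos: [0.4951, 0.2537, 0.3574]
tool_rot: [[0.061, 0.998, -0.003], [0.998, -0.061, 0.0], [0.0, -0.003, -1.0]]
force: [-0.3, 0.7, -1.8]
grip_width: 0.318
```

Request:
step_arm(
  targets=[
    [[20,0,0,0,0,0,-0.04],[20,0,0,0,0,0,-0.08],[20,0,0,0,0,0,-0.11],[20,0,0,0,0,0,-0.11],[20,0,0,0,0,0,-0.11],[20,0,0,0,0,0,-0.11],[20,0,0,0,0,0,-0.11],[20,0,0,0,0,0,-0.11],[20,0,0,0,0,0,-0.11],[20,0,0,0,0,0,-0.11],[20,0,0,0,0,0,-0.11],[20,0,0,0,0,0,-0.1],[20,0,0,0,0,0,-0.06],[20,0,0,0,0,0,0],[20,0,0,0,0,0,0]],
  ],
)

```text
t: 9.07
ee_pos: [0.4971, 0.2501, 0.3579]
tool_rot: [[-0.933, 0.361, -0.001], [0.361, 0.933, -0.001], [0.001, -0.001, -1.0]]
force: [-0.0, 0.2, -1.2]
grip_width: 0.314
```

Run:
```python
from h import *
wr("w6")
```

```text
t 9.07 p [0.4971 0.2501 0.3579] yaw 158.84 z [-1.e-03 -8.e-04 -1.e+00] F [-0.   0.2 -1.2] g 0.314 q [-0.07  0.52 -0.73  1.8   0.42  0.98  0.23]
```

View pics/w6.png

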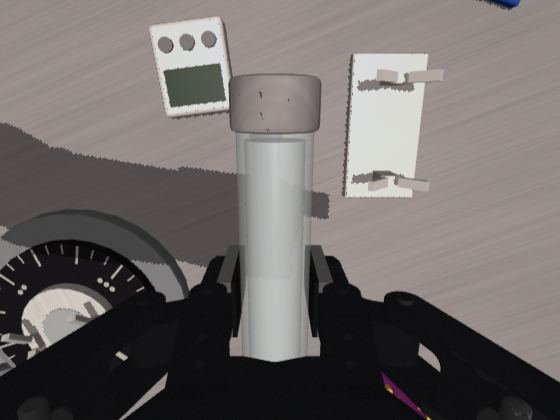

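The wrist view shows the white cradle's foot at corners (352,53), (428,53), (412,197) and (345,197), almost parallel to the held tube, whose cap end is at row 75.

Run:
```python
from h import *
o,c=pickle.load(open("w6.pkl","rb"))
crop(c,330,40,460,210,4,"pics/w6c.png")
hsv=cv2.cvtColor(c["color"],cv2.COLOR_RGB2HSV)
m=((hsv[...,2]>185)&(hsv[...,1]<40)).astype(np.uint8);m[:, :335]=0;m[:45]=0;m[205:]=0
k=max(cv2.findContours(m,cv2.RETR_EXTERNAL,cv2.CHAIN_APPROX_NONE)[0],key=cv2.contourArea)
print(cv2.boundingRect(k))
W=np.array([onz(c,u,v,.010)[:2] for u,v in k[:,0]],np.float32);print("all",cv2.minAreaRect(W))
C=[onz(c,u,v,.01) for u,v in [(352.5,53.5),(428,53.5),(412,197),(345,197)]]
C=np.array(C);print(np.round(C,4),C.mean(0)[:2],[round(float(np.degrees(np.arctan2(*(a-b)[:2][::-1]))),2) for a,b in [(C[0],C[3]),(C[1],C[2]),(C[1],C[0]),(C[2],C[3])]],[np.linalg.norm(C[i]-C[i-1]) for i in range(4)])
R=o["tool_rot"]
D=c["depth"]
for u,v in [(275,77),(275,100),(275,125),(275,200)]:
    w=onz(c,u,v,.3579-.1547+.0155);print(np.round(R.T@(w-o["ee_pos"])*1000,1),D[v,u])
```

```text
(345, 53, 83, 144)
all ((0.4847070872783661, 0.3619897961616516), (0.06430239230394363, 0.1273232102394104), 68.6671142578125)
[[0.4138 0.3544 0.01  ]
 [0.4374 0.4151 0.01  ]
 [0.5567 0.3689 0.01  ]
 [0.5333 0.3087 0.01  ]] [0.48530933 0.36174655] [159.06, 158.81, 68.76, 68.79] [np.float64(0.12789065042801728), np.float64(0.0651715555022238), np.float64(0.12785708392338907), np.float64(0.0645947190723449)]
[ 77.9   0.3 139.2] 0.10252562
[ 71.3   0.3 139.2] 0.10336624
[ 63.9   0.3 139.2] 0.105761506
[ 39.7   0.2 139.2] 0.11355319
```

View pics/w6c.png

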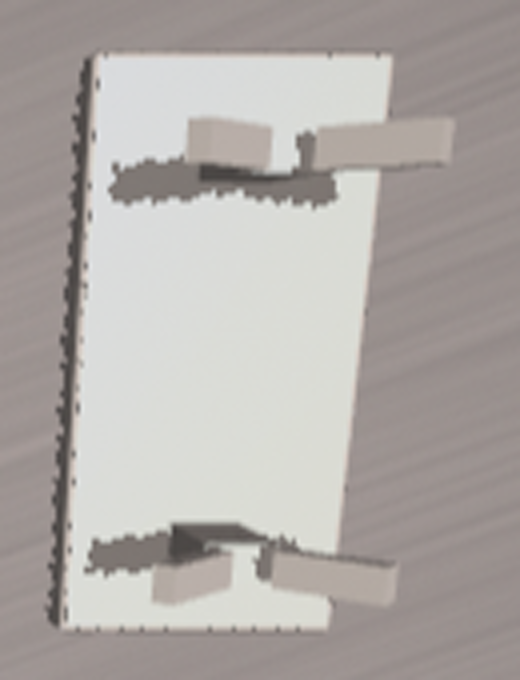

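The cradle centre measures (0.485, 0.362) with its axis at 158.9°, which agrees with the other views. I'll move over it and come down to about 30 mm above the rest.

Request:
step_arm(
  targets=[
    [[20,0.2,0.4,0,0,0,0],[20,0.4,0.8,0,0,0,0],[20,0.5,0.9,0,0,0,0],[20,0.5,0.9,0,0,0,0],[20,0.4,0.7,0,0,0,0],[20,0.1,0.3,0.3,0,0,0],[20,0,0,0.7,0,0,0],[20,0,0,0.9,0,0,0],[20,0,0,0.9,0,0,0],[20,0,0,0.9,0,0,0],[20,0,0,0.6,0,0,0],[20,0,0,0.2,0,0,0],[20,0,0,0,0,0,0],[20,0,0,0,0,0,0]],
  ],
)

```text
t: 10.28
ee_pos: [0.4837, 0.3635, 0.2462]
tool_rot: [[-0.934, 0.358, 0.0], [0.358, 0.934, 0.0], [-0.0, 0.0, -1.0]]
force: [0.1, 0.9, -1.2]
grip_width: 0.321
```

Run:
```python
from h import *
wr("w7")
```

```text
t 10.28 p [0.4837 0.3635 0.2462] yaw 159.02 z [ 1.e-04  1.e-04 -1.e+00] F [ 0.1  0.9 -1.2] g 0.321 q [-0.33  0.71 -0.64  1.79  0.56  0.83 -0.03]
```

View pics/w7.png

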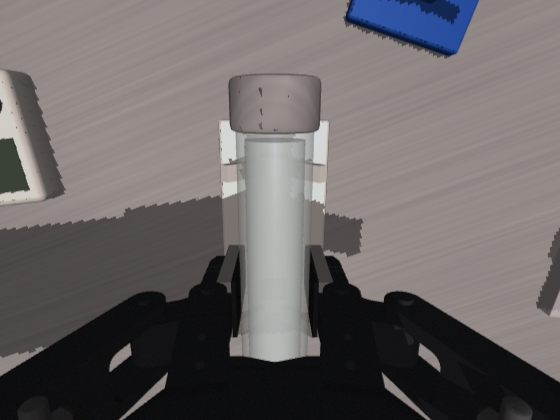

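The tube at column 275 is centred on the cradle foot (columns 219–329). I'll lower it slowly.

Request:
step_arm(
  targets=[
    [[20,0,-0.02,0.2,0,0,0],[20,0,0,0.3,0,0,0],[20,0,0,0.3,0,0,0],[20,0,0,0.2,0,0,0],[20,0,0,0.1,0,0,0],[20,0,0,0.06,0,0,0],[20,0,0,0.04,0,0,0],[20,0,0,0.02,0,0,0],[20,0,0,0,0,0,0],[20,0,0,0,0,0,0]],
  ],
)

```text
t: 11.17
ee_pos: [0.4835, 0.363, 0.2156]
tool_rot: [[-0.934, 0.358, 0.0], [0.358, 0.934, 0.0], [-0.0, 0.0, -1.0]]
force: [0.1, 0.1, -1.9]
grip_width: 0.32
```

Request:
step_arm(
  targets=[
    [[20,0,0,0.03,0,0,0],[20,0,0,0.03,0,0,0],[20,0,0,0,0,0,0],[20,0,0,0,0,0,0]],
  ],
)

```text
t: 11.5
ee_pos: [0.4835, 0.3629, 0.2144]
tool_rot: [[-0.934, 0.358, 0.001], [0.358, 0.934, 0.0], [-0.0, 0.0, -1.0]]
force: [-1.4, -0.8, 4.6]
grip_width: 0.317
```

Contact: the vertical force went from -1.9 N to +4.6 N, so the tube is resting. I'll open gradually.

Request:
step_arm(
  targets=[
    [[34,0,0,0,0,0,0],[38,0,0,0,0,0,0],[45,0,0,0,0,0,0],[60,0,0,0,0,0,0],[75,0,0,0,0,0,0],[75,0,0,0,0,0,0],[75,0,0,0,0,0,0]],
  ],
)

```text
t: 12.08
ee_pos: [0.4834, 0.3629, 0.2139]
tool_rot: [[-0.934, 0.358, -0.0], [0.358, 0.934, -0.0], [0.0, -0.0, -1.0]]
force: [1.3, 0.3, -0.7]
grip_width: 0.751
```

Run:
```python
from h import *
wr("w8")
```

```text
t 12.08 p [0.4834 0.3629 0.2139] yaw 159.04 z [-1.e-04 -0.e+00 -1.e+00] F [ 1.3  0.3 -0.7] g 0.751 q [-0.35  0.75 -0.61  1.81  0.6   0.77 -0.07]
```

View pics/w8.png

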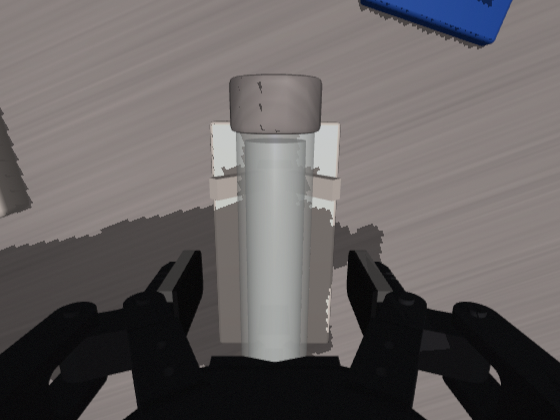

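The tube lies between the cheeks of the white cradle, and the jaws are clear of it at rows 250–330. I'll retreat straight up, then travel to the post.

Request:
step_arm(
  targets=[
    [[75,0,0,-0.2,0,0,0],[75,0,0,-0.5,0,0,0],[75,0,0,-0.8,0,0,0],[75,0,0,-1,0,0,0],[75,0,0,-1,0,0,0],[75,0,0,-1,0,0,0],[75,0,0,-0.8,0,0,0],[75,0,0,-0.4,0,0,0],[75,0,0,0,0,0,0]],
  ],
)

```text
t: 12.88
ee_pos: [0.4835, 0.3634, 0.3595]
tool_rot: [[-0.934, 0.358, 0.003], [0.358, 0.934, 0.003], [-0.002, 0.004, -1.0]]
force: [0.0, 0.8, -0.1]
grip_width: 0.75
```

Run:
```python
from h import *
wr("w9")
```

```text
t 12.88 p [0.4835 0.3634 0.3595] yaw 159.04 z [ 0.0035  0.0028 -1.    ] F [ 0.   0.8 -0.1] g 0.75 q [-0.28  0.59 -0.72  1.68  0.44  1.04  0.07]
```

View pics/w9.png

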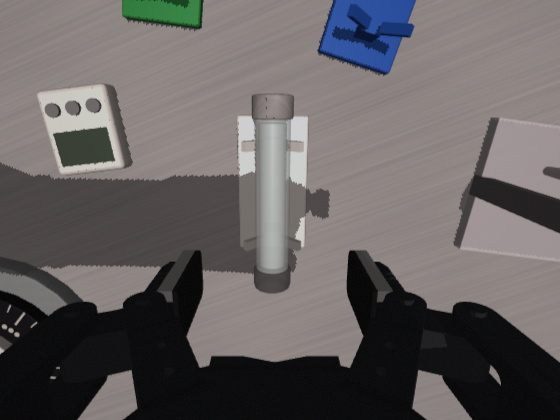

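The tube lies in both rests of the white cradle, with its ends at rows 95 and 291 and the foot from row 117 to 248. I'll check the centring in numbers.

Run:
```python
from h import *
o,c=pickle.load(open("w9.pkl","rb"))
R=o["tool_rot"]
for u,v,z in [(272,95,.075),(272,291,.075),(240,117,.01),(307,117,.01),(240,248,.01),(304,248,.01)]:
    w=onz(c,u,v,z);print((u,v),np.round(w,4),np.round(R.T@(w-o["ee_pos"])*1000,1))
```

```text
(272, 95) [0.4106 0.3908 0.075 ] [ 78.5  -1.6 284.3]
(272, 291) [0.5563 0.3344 0.075 ] [-77.7  -2.1 284.7]
(240, 117) [0.4156 0.3574 0.01  ] [ 62.1 -31.3 349.2]
(307, 117) [0.4375 0.4143 0.01  ] [ 62.   29.7 349.5]
(240, 248) [0.5342 0.308  0.01  ] [-66.4 -34.9 349.5]
(304, 248) [0.5576 0.3685 0.01  ] [-66.6  29.9 349.8]
```

Request:
step_arm(
  targets=[
    [[50,-0.3,-0.3,0,0,0,0.05],[50,-0.6,-0.6,0,0,0,0.1],[50,0,0,0,0,0,0.12],[50,0,0,0,0,0,0.12],[50,0,0,0,0,0,0.12],[50,0,0,0,0,0,0.12],[50,0,0,0,0,0,0.12],[50,0,0,0,0,0,0.12],[50,0,0,0,0,0,0.12],[50,0,0,0,0,0,0.12],[50,0,0,0,0,0,0.12],[50,0,0,0,0,0,0.12],[50,0,0,0,0,0,0.12],[50,0,0,0,0,0,0.12],[50,0,0,0,0,0,0.08],[50,0,0,0,0,0,0]],
  ],
)

```text
t: 14.27
ee_pos: [0.495, 0.3332, 0.3549]
tool_rot: [[0.452, 0.892, -0.002], [0.892, -0.452, -0.002], [-0.003, -0.001, -1.0]]
force: [-0.4, 0.2, 0.0]
grip_width: 0.498
```

Run:
```python
from h import *
from bench import bot
o=bot.get_obs();R=o["tool_rot"];p=o["ee_pos"]
print(p,np.degrees(np.arctan2(R[1,0],R[0,0])),o["qpos"].round(2))
print((R.T@(np.array([.614,.0475,.36])-p)/.025).round(2))
```

```text
[0.49502482 0.33323502 0.354911  ] 63.15164191744866 [-0.5   0.51 -0.27  1.71  0.16  0.94 -1.3 ]
[-8.05  9.41 -0.19]
```

The tube centre is within about 3 mm of the cradle's middle. I'll travel to the post.

Request:
step_arm(
  targets=[
    [[50,-0.3,0.4,0,0,0,0],[50,-0.65,0.7,0,0,0,0],[50,-0.8,0.95,0,0,0,0],[50,-0.8,0.95,0,0,0,0],[50,-0.8,0.95,0,0,0,0],[50,-0.8,0.95,0,0,0,0],[50,-0.8,0.95,0,0,0,0],[50,-0.8,0.95,0,0,0,0],[50,-0.8,0.95,0,0,0,0],[50,-0.8,0.9,0,0,0,0],[50,-0.5,0.5,0,0,0,0],[50,-0.2,0.25,0,0,0,0],[50,0,0,0,0,0,0.12],[50,0,0,0,0,0,0.12],[50,0,0,0,0,0,0.12],[50,0,0,0,0,0,0.12],[50,0,0,0,0,0,0.1],[50,0,0,0,0,0,0.04],[50,0,0,0,0,0,0],[50,0,0,0,0,0,0]],
  ],
)

```text
t: 15.93
ee_pos: [0.615, 0.0486, 0.3561]
tool_rot: [[0.882, 0.47, -0.001], [0.47, -0.882, 0.0], [-0.001, -0.0, -1.0]]
force: [-0.0, -0.7, -0.5]
grip_width: 0.503
```

Run:
```python
from h import *
o,c=wr("w10")
R=o["tool_rot"];print((R.T@(np.array([.614,.0475,.2247])-o["ee_pos"])/.025).round(2))
```

```text
t 15.93 p [0.615  0.0486 0.3561] yaw 28.06 z [-8.e-04  0.e+00 -1.e+00] F [-0.  -0.7 -0.5] g 0.503 q [-0.1   0.53 -0.08  1.66  0.05  0.95 -1.28]
[-0.05  0.02  5.26]
```

View pics/w10.png

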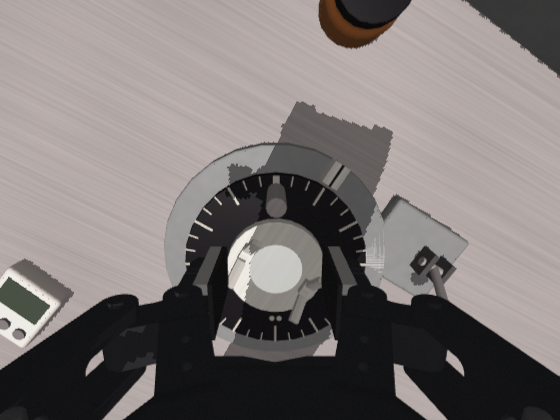

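The wrist view shows the post at (276,206) with the zero mark (276,180) radially outward of it, centred between the jaws. The column (274,268) is free of the tube. I'll compute the axis again and come down around the post.

Request:
step_arm(
  targets=[
    [[50,0,0,0.4,0,0,0],[50,0,0,0.8,0,0,0],[50,0,0,0.9,0,0,0],[50,0,0,0.9,0,0,0],[50,0,0,0.8,0,0,0],[50,0,0,0.6,0,0,0],[50,0,0,0.4,0,0,0],[50,0,0,0.3,0,0,0],[50,0,0,0.1,0,0,0],[50,0,0,0,0,0,0]],
  ],
)

```text
t: 16.82
ee_pos: [0.6152, 0.0482, 0.2261]
tool_rot: [[0.884, 0.467, -0.001], [0.467, -0.884, 0.0], [-0.0, -0.0, -1.0]]
force: [-0.5, 0.6, 0.4]
grip_width: 0.503
```

Run:
```python
from h import *
o,c=pickle.load(open("w10.pkl","rb"))
crop(c,160,130,400,330,3.3,"pics/w10c.png")
print(onz(c,277,206,.088),onz(c,274,268,.045))
wr("w11")
```

```text
[0.6154111  0.04747028 0.088     ] [0.5519     0.01629401 0.045     ]
t 16.82 p [0.6152 0.0482 0.2261] yaw 27.86 z [-5.e-04  1.e-04 -1.e+00] F [-0.5  0.6  0.4] g 0.503 q [-0.11  0.69 -0.07  1.78  0.07  0.67 -1.31]
```

View pics/w11.png

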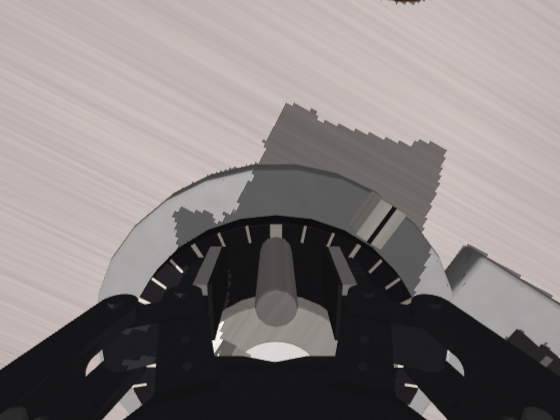

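View pics/w10c.png

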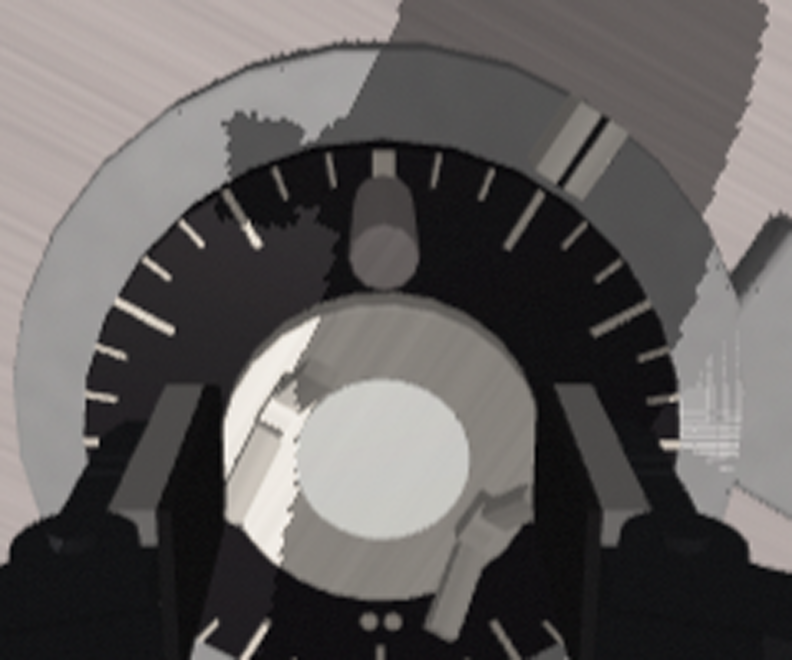

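The post stands midway between the jaws at (276,285), with the zero mark at (276,232). I'll close to a loose cage and start along the arc, pausing to check.

Request:
step_arm(
  targets=[
    [[40,0,0,0,0,0,0],[30,0,0,0,0,0,0],[22,0,0,0,0,0,0],[22,0,0,0,0,0,0],[22,0,0,0,0,0,0],[22,0,0,0,0,0,0]],
  ],
  newtons=20,
)

```text
t: 17.37
ee_pos: [0.6152, 0.0482, 0.2266]
tool_rot: [[0.884, 0.467, 0.0], [0.467, -0.884, 0.0], [0.0, 0.0, -1.0]]
force: [0.2, 0.2, -0.7]
grip_width: 0.222
```

Request:
step_arm(
  targets=[
    [[22,0,-0.08,0,0,0,-0.03],[22,-0.005,-0.17,0,0,0,-0.06],[22,-0.005,-0.17,0,0,0,-0.06],[22,-0.005,-0.17,0,0,0,-0.06],[22,-0.005,-0.17,0,0,0,-0.06],[22,-0.005,-0.17,0,0,0,-0.06],[22,-0.005,-0.17,0,0,0,-0.06],[22,0,-0.08,0,0,0,-0.03],[22,0,0,0,0,0,0],[22,0,0,0,0,0,0]],
  ],
)

```text
t: 18.2
ee_pos: [0.5965, 0.0708, 0.2265]
tool_rot: [[0.618, 0.786, -0.0], [0.786, -0.618, 0.0], [0.0, -0.0, -1.0]]
force: [0.1, 0.0, 0.1]
grip_width: 0.22
```

```bash
cat >> h.py <<'E'
C0=np.array([.552,.0155])
def arc():
    from bench import bot
    o=bot.get_obs();d=o["ee_pos"][:2]-C0;R=o["tool_rot"]
    print("t",round(float(o["t"]),2),"TCP ang",np.degrees(np.arctan2(d[1],d[0])).round(2),"r",np.hypot(*d).round(4),"z",o["ee_pos"][2].round(4),"yaw",np.degrees(np.arctan2(R[1,0],R[0,0])).round(2),"F",o["force"].round(1),"g",o["grip_width"].round(3),o["qpos"].round(2))
E
python3 - <<'E'
from h import *
arc(); wr("w12")
E
```

```text
Traceback (most recent call last):
  File "h.py", line 24, in arc
    print("t",round(float(o["t"]),2),"TCP ang",np.degrees(np.arctan2(d[1],d[0])).round(2),"r",np.hypot(*d).round(4),"z",o["ee_pos"][2].round(4),"yaw",np.degrees(np.arctan2(R[1,0],R[0,0])).round(2),"F",o["force"].round(1),"g",o["grip_width"].round(3),o["qpos"].round(2))
                                                                                                                                                                                                                                 ^^^^^^^^^^^^^^^^^^^^^
AttributeError: 'float' object has no attribute 'round'
```

```bash
sed -i 's/o\["grip_width"\].round(3)/round(float(o["grip_width"]),3)/' h.py
python3 - <<'E'
from h import *
arc(); wr("w12")
E
```

```text
t 18.2 TCP ang 51.18 r 0.071 z 0.2265 yaw 51.85 F [0.1 0.  0.1] g 0.22 [-0.08  0.67 -0.19  1.83  0.19  0.66 -1.04]
t 18.2 p [0.5965 0.0708 0.2265] yaw 51.85 z [-0.e+00  3.e-04 -1.e+00] F [0.1 0.  0.1] g 0.22 q [-0.08  0.67 -0.19  1.83  0.19  0.66 -1.04]
```

View pics/w12.png

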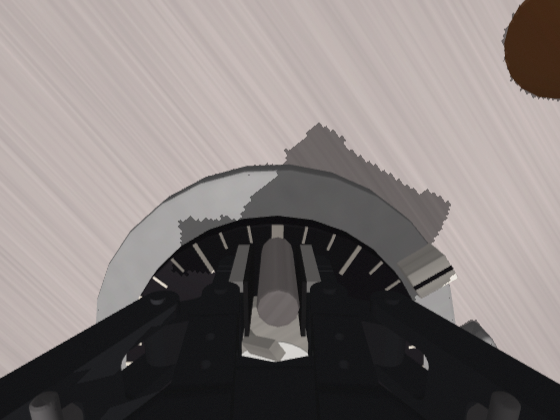

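The post (278,280) is moving inside the cage, and the ring is following at a radius of 71 mm. I'll continue along the arc.

Request:
step_arm(
  targets=[
    [[22,0,-0.08,0,0,0,-0.03],[22,-0.006,-0.17,0,0,0,-0.06],[22,-0.006,-0.17,0,0,0,-0.06],[22,-0.006,-0.17,0,0,0,-0.06],[22,-0.006,-0.17,0,0,0,-0.06],[22,-0.006,-0.17,0,0,0,-0.06],[22,-0.006,-0.17,0,0,0,-0.06],[22,-0.006,-0.17,0,0,0,-0.06],[22,-0.006,-0.17,0,0,0,-0.06],[22,-0.006,-0.17,0,0,0,-0.06],[22,-0.006,-0.17,0,0,0,-0.06],[22,-0.006,-0.17,0,0,0,-0.06],[22,-0.006,-0.17,0,0,0,-0.06],[22,-0.006,-0.17,0,0,0,-0.06],[22,-0.006,-0.17,0,0,0,-0.06],[22,-0.006,-0.17,0,0,0,-0.06],[22,0,-0.08,0,0,0,-0.03],[22,0,0,0,0,0,0],[22,0,0,0,0,0,0]],
  ],
)

```text
t: 19.83
ee_pos: [0.5323, 0.0824, 0.2265]
tool_rot: [[-0.289, 0.957, -0.0], [0.957, 0.289, -0.0], [0.0, -0.0, -1.0]]
force: [0.5, -0.0, -0.6]
grip_width: 0.224
```

Run:
```python
from h import *
arc()
```

```text
t 19.83 TCP ang 106.4 r 0.0697 z 0.2265 yaw 106.83 F [ 0.5 -0.  -0.6] g 0.224 [ 0.06  0.63 -0.45  1.98  0.46  0.62 -0.4 ]
```

Request:
step_arm(
  targets=[
    [[22,0,-0.08,0,0,0,-0.03],[22,-0.004,-0.17,0,0,0,-0.06],[22,-0.004,-0.17,0,0,0,-0.06],[22,-0.004,-0.17,0,0,0,-0.06],[22,-0.004,-0.17,0,0,0,-0.06],[22,-0.004,-0.17,0,0,0,-0.06],[22,0,-0.08,0,0,0,-0.03],[22,0,0,0,0,0,0],[22,0,0,0,0,0,0]],
  ],
)

```text
t: 20.58
ee_pos: [0.5098, 0.071, 0.2264]
tool_rot: [[-0.608, 0.794, -0.001], [0.794, 0.608, -0.0], [0.0, -0.001, -1.0]]
force: [0.5, 0.5, 0.9]
grip_width: 0.217
```

Run:
```python
from h import *
from bench import bot
arc(); o,c=wr("w13")
t=bot.camera("scene");pickle.dump(t,open("s13.pkl","wb"));crop(t,200,205,300,280,8,"pics/s13.png")
t=bot.camera("top");pickle.dump(t,open("t13.pkl","wb"));crop(t,290,150,390,230,8,"pics/t13.png")
```

```text
t 20.58 TCP ang 127.28 r 0.0697 z 0.2264 yaw 127.44 F [0.5 0.5 0.9] g 0.217 [ 0.14  0.63 -0.55  2.04  0.55  0.62 -0.13]
t 20.58 p [0.5098 0.071  0.2264] yaw 127.44 z [-5.e-04 -3.e-04 -1.e+00] F [0.5 0.5 0.9] g 0.217 q [ 0.14  0.63 -0.55  2.04  0.55  0.62 -0.13]
```

View pics/w13.png

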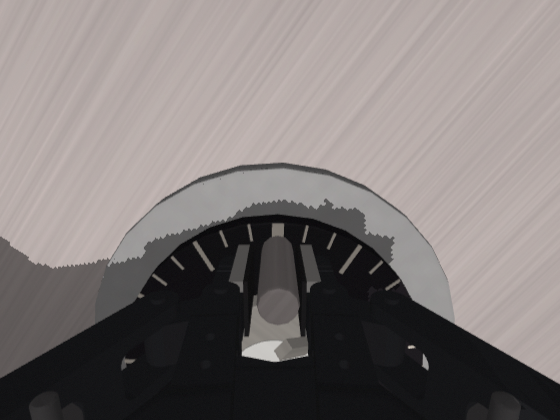

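View pics/s13.png

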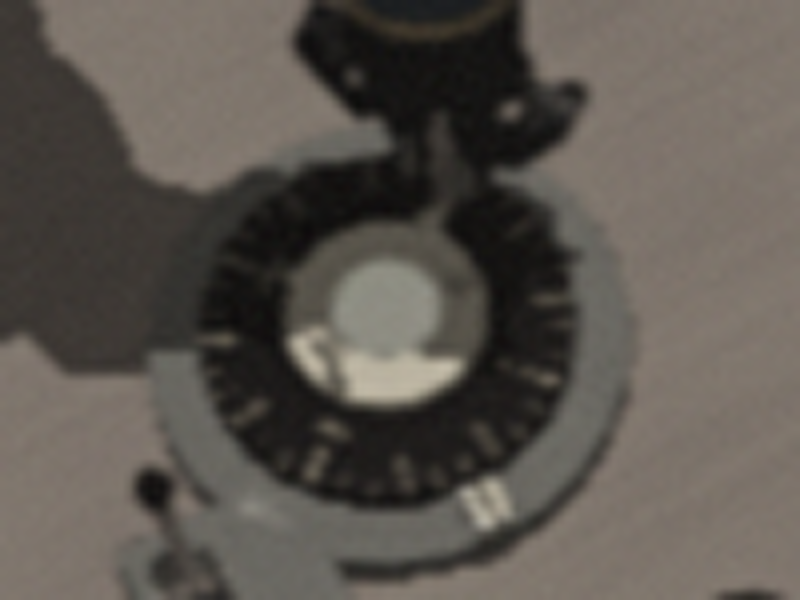

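The post is still caged at (278,285). In the scene crop the index at (487,505) lies about a third of the way from the 120 mark (487,435) to the 150 mark (403,470). I'll open, rise and read the scale close up.

Request:
step_arm(
  targets=[
    [[30,0,0,0,0,0,0],[45,0,0,0,0,0,0],[50,0,0,0,0,0,0],[50,0,0,-0.3,0,0,0],[50,0,0,-0.8,0,0,0],[50,0,0,-1,0,0,0],[50,0,0,-1,0,0,0],[50,0,0,-1,0,0,0],[50,0,0,-0.8,0,0,0],[50,0,0,-0.4,0,0,0]],
  ],
)

```text
t: 21.57
ee_pos: [0.5101, 0.0715, 0.3619]
tool_rot: [[-0.609, 0.793, 0.003], [0.793, 0.609, 0.001], [-0.002, 0.003, -1.0]]
force: [-0.2, 0.3, 0.8]
grip_width: 0.5
```

Run:
```python
from h import *
o,c=wr("w14")
R=o["tool_rot"];print((R.T@(np.array([.55,-.05,.36])-o["ee_pos"])/.025).round(2))
```

```text
t 21.57 p [0.5101 0.0715 0.3619] yaw 127.53 z [ 3.3e-03  6.0e-04 -1.0e+00] F [-0.2  0.3  0.8] g 0.5 q [ 0.25  0.45 -0.69  1.9   0.36  0.92  0.04]
[-4.83 -1.7   0.08]
```

View pics/w14.png

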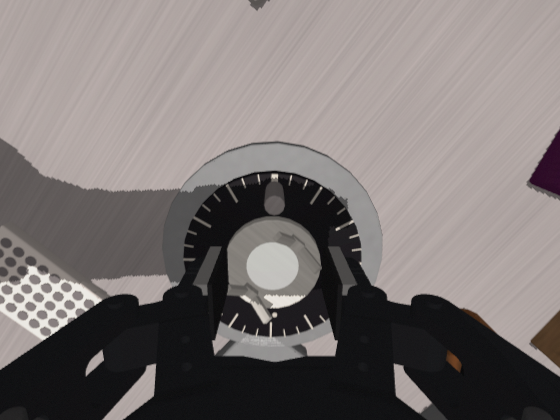

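The ring is free with the post at (274,200) between the open jaws, but the index is hidden. I'll move to the earlier viewpoint beside the mount.

Request:
step_arm(
  targets=[
    [[50,-0.4,-0.15,-0.2,0,0,0],[50,-0.9,-0.3,-0.4,0,0,0],[50,-1,-0.3,-0.4,0,0,0],[50,-1,-0.3,-0.4,0,0,0],[50,-0.8,-0.3,-0.1,0,0,0],[50,-0.4,-0.1,0,0,0,0],[50,0,0,0,0,0,0.12],[50,0,0,0,0,0,0.12],[50,0,0,0,0,0,0.12],[50,0,0,0,0,0,0.12],[50,0,0,0,0,0,0.12],[50,0,0,0,0,0,0.08],[20,0,0,0,0,0,0.04],[0,0,0,0,0,0,0],[0,0,0,0,0,0,0],[0,0,0,0,0,0,0]],
  ],
)

```text
t: 22.95
ee_pos: [0.5495, -0.0398, 0.3959]
tool_rot: [[0.063, 0.998, -0.001], [0.998, -0.063, 0.0], [0.0, -0.001, -1.0]]
force: [-0.3, -0.4, 0.2]
grip_width: -0.001
```

Run:
```python
from h import *
o,c=wr("w15")
crop(c,170,20,410,190,3.3,"pics/w15a.png");crop(c,250,160,410,320,3.5,"pics/w15b.png")
```

```text
t 22.95 p [ 0.5495 -0.0398  0.3959] yaw 86.4 z [-1.e-03  2.e-04 -1.e+00] F [-0.3 -0.4  0.2] g -0.001 q [ 0.33  0.43 -0.5   1.77  0.24  1.   -0.32]
```

View pics/w15.png

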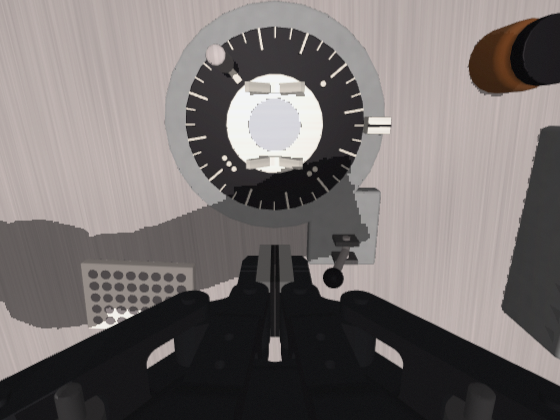

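View pics/w15a.png

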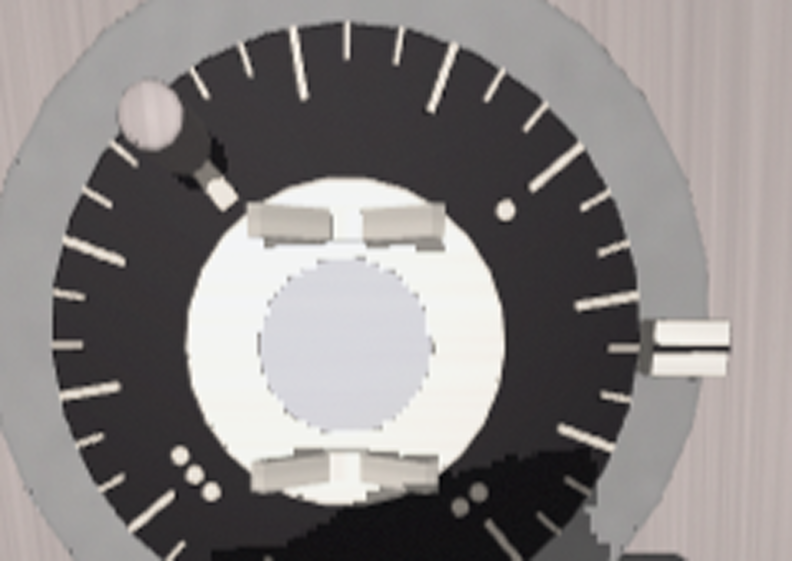

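View pics/w15b.png

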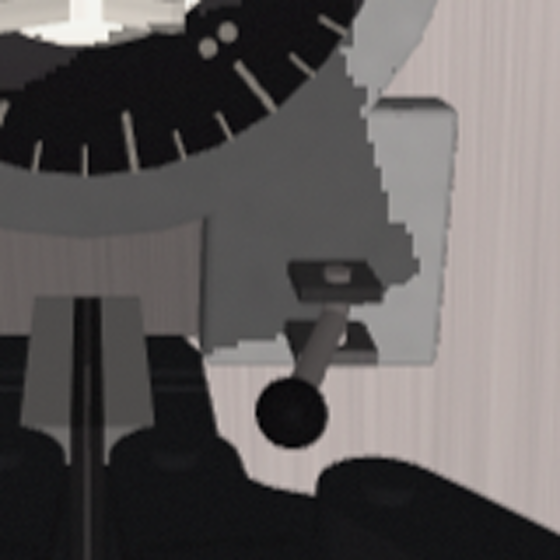

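The 130 mark (short, one past the long 120) lies right on the index line: both are at crop row 348, so the reading is 130° within about 1°. The clamp knob is at (333,278), leaning to the open side. Now I'll work out the lever push.

Run:
```python
from h import *
o,c=pickle.load(open("w15.pkl","rb"))
k=onz(c,333.1,277.7,.092)
ax=onz(c,250+337/3.5,160+302/3.5,.035); print("knob",k,"axle-ish",ax)
D=c["depth"]
v,u=277,333;P=np.array([(u-c["cx"])/c["fx"]*D[v,u],-(v-c["cy"])/c["fy"]*D[v,u],-D[v,u],1]);print("knob surf",c["T"]@P)
i0=onz(c,170+655/3.3,20+348/3.3,.037);i1=onz(c,170+729/3.3,20+348/3.3,.037);cc=onz(c,170+346/3.3,20+346/3.3,.045)
print(i0,i1,cc,np.degrees(np.arctan2(*(i1-cc)[:2][::-1])))
th=np.radians(-3.8);Rm=np.array([[np.cos(th),-np.sin(th)],[np.sin(th),np.cos(th)]])
for n,m in dict(knob=(.0435,-.128),axle=(.075,-.128),end=(.1065,-.128),start=(.000,-.128)).items():
    w=C0+Rm@np.array(m);print(n,w,(o["tool_rot"].T@(np.r_[w,.234]-o["ee_pos"])/.025).round(2))
```

```text
knob [ 0.59583931 -0.11875207  0.092     ] axle-ish [ 0.61912361 -0.11397695  0.035     ]
knob surf [ 0.59396835 -0.1118713   0.10353692  1.        ]
[0.64048054 0.00830044 0.037     ] [0.66157571 0.00695187 0.037     ] [0.552413  0.0148285 0.045    ] -4.127018477726883
knob [ 0.5869213 -0.1151015] [-2.91  1.69  6.47]
axle [ 0.61835205 -0.11718913] [-2.92  2.95  6.47]
end [ 0.6497828  -0.11927676] [-2.92  4.21  6.47]
start [ 0.54351694 -0.11221859] [-2.91 -0.05  6.48]
```

Request:
step_arm(
  targets=[
    [[0,-0.4,0,0,0,0,0],[0,-0.8,0,0.2,0,0,0],[0,-0.9,-0.05,0.5,0,0,0],[0,-0.65,0,0.8,0,0,0],[0,-0.3,0,0.9,0,0,0],[0,0,0,0.9,0,0,0],[0,0,0,0.9,0,0,0],[0,0,0,0.8,0,0,0],[0,0,0,0.5,0,0,0],[0,0,0,0.3,0,0,0],[0,0,0,0,0,0,0],[0,0,0,0,0,0,0]],
  ],
)

```text
t: 24.0
ee_pos: [0.5435, -0.1166, 0.2516]
tool_rot: [[0.065, 0.998, -0.0], [0.998, -0.065, 0.0], [0.0, -0.0, -1.0]]
force: [0.0, 0.7, -0.5]
grip_width: -0.001
```

Run:
```python
from h import *
o,c=wr("w16")
```

```text
t 24.0 p [ 0.5435 -0.1166  0.2516] yaw 86.27 z [-2.e-04  0.e+00 -1.e+00] F [ 0.   0.7 -0.5] g -0.001 q [ 0.4   0.61 -0.41  1.92  0.37  0.69 -0.3 ]
```

View pics/w16.png

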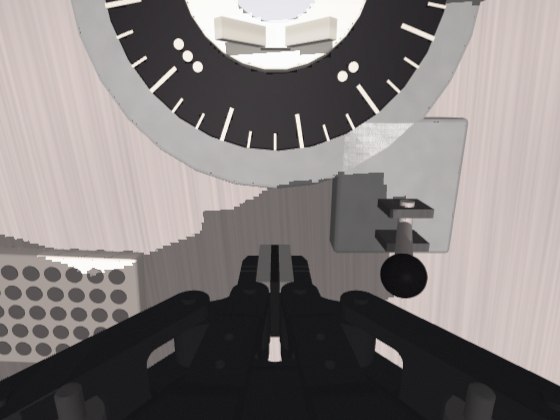

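The closed fingers (275,260) stand left of the knob (404,276) and clear of everything else. I'll push the lever over in the mount's +x direction.

Request:
step_arm(
  targets=[
    [[0,0,0.3,0,0,0,0],[0,0,0.3,0,0,0,0],[0,0,0.3,0,0,0,0],[0,0,0.2,0,0,0,0],[0,0,0.2,0,0,0,0],[0,0,0.2,0,0,0,0],[0,0,0.2,0,0,0,0],[0,0,0.2,0,0,0,0],[0,0,0.2,0,0,0,0],[0,0,0.2,0,0,0,0],[0,0,0.2,0,0,0,0],[0,0,0.1,0,0,0,0],[0,0,0,0,0,0,0]],
  ],
)

```text
t: 25.13
ee_pos: [0.609, -0.1204, 0.2513]
tool_rot: [[0.065, 0.998, 0.001], [0.998, -0.065, 0.0], [0.0, 0.001, -1.0]]
force: [-0.8, -0.1, 0.4]
grip_width: 0.002
```

Run:
```python
from h import *
o,c=wr("w17")
```

```text
t 25.13 p [ 0.609  -0.1204  0.2513] yaw 86.27 z [ 5.e-04  2.e-04 -1.e+00] F [-0.8 -0.1  0.4] g 0.002 q [ 0.37  0.68 -0.41  1.75  0.36  0.79 -0.28]
```

View pics/w17.png

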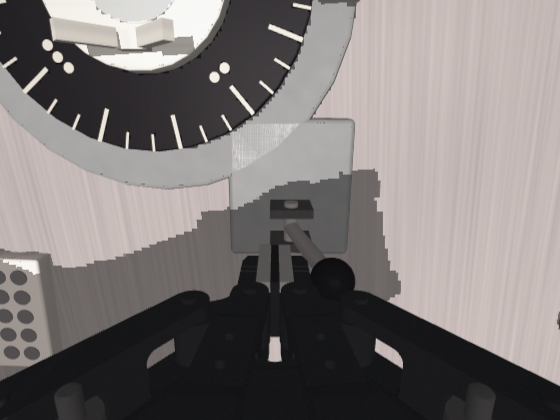

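The lever has passed upright, with the knob now at (333,279) and leaning right, and there is no stop force yet. I'll carry on in smaller steps.

Request:
step_arm(
  targets=[
    [[0,0,0.15,0,0,0,0],[0,0,0.15,0,0,0,0],[0,0,0.1,0,0,0,0],[0,0,0.1,0,0,0,0],[0,0,0,0,0,0,0]],
  ],
)

```text
t: 25.6
ee_pos: [0.6212, -0.1212, 0.2513]
tool_rot: [[0.065, 0.998, 0.0], [0.998, -0.065, 0.0], [0.0, 0.0, -1.0]]
force: [-0.9, 0.4, -0.1]
grip_width: 0.003
```

Request:
step_arm(
  targets=[
    [[0,0,0.08,0,0,0,0],[0,0,0.08,0,0,0,0],[0,0,0,0,0,0,0]],
  ],
)

```text
t: 25.85
ee_pos: [0.6251, -0.1215, 0.2514]
tool_rot: [[0.065, 0.998, 0.0], [0.998, -0.065, 0.0], [0.0, 0.0, -1.0]]
force: [-0.0, 0.3, -0.1]
grip_width: -0.001
```

Request:
step_arm(
  targets=[
    [[0,0,0.08,0,0,0,0],[0,0,0.08,0,0,0,0],[0,0,0,0,0,0,0]],
  ],
)

```text
t: 26.1
ee_pos: [0.628, -0.1217, 0.2511]
tool_rot: [[0.065, 0.998, -0.003], [0.998, -0.065, -0.0], [-0.0, -0.003, -1.0]]
force: [-7.3, 0.5, 1.3]
grip_width: -0.0
```

The stop is reached: the force rose to 7 N against about 1 N while moving. One small nudge, then a look.

Request:
step_arm(
  targets=[
    [[0,0,0.05,0,0,0,0],[0,0,0,0,0,0,0]],
  ],
)

```text
t: 26.27
ee_pos: [0.6286, -0.1217, 0.251]
tool_rot: [[0.065, 0.998, -0.005], [0.998, -0.065, -0.0], [-0.0, -0.005, -1.0]]
force: [-10.2, 0.6, 4.3]
grip_width: 0.004
```

Run:
```python
from h import *
o,c=wr("w18")
```

```text
t 26.27 p [ 0.6286 -0.1217  0.251 ] yaw 86.28 z [-4.9e-03 -1.0e-04 -1.0e+00] F [-10.2   0.6   4.3] g 0.004 q [ 0.36  0.71 -0.41  1.69  0.36  0.83 -0.27]
```

View pics/w18.png

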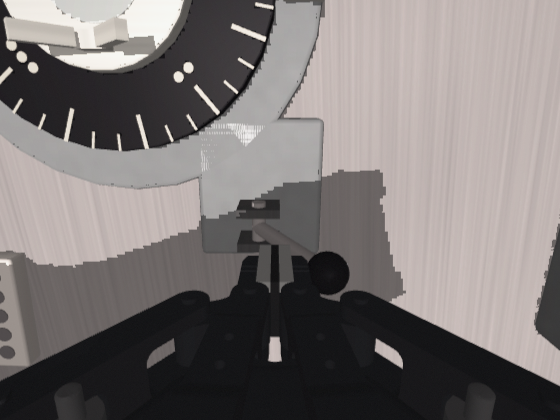

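The lever leans fully right, with the knob at (328,272). I'll back away from it, rise, and take the final views.

Request:
step_arm(
  targets=[
    [[0,0,-0.2,0,0,0,0],[0,0,-0.5,0,0,0,0],[0,0,-0.7,0,0,0,0],[0,0,-0.6,-0.2,0,0,0],[0,0,-0.2,-0.6,0,0,0],[0,0,0,-1,0,0,0],[0,0,0,-1,0,0,0],[0,0.4,-0.3,-1,0,0,0],[0,0.8,-0.3,-1,0,0,0],[0,0.8,-0.3,-0.8,0,0,0],[0,0.8,-0.1,-0.4,0,0,0],[0,0.4,0,0,0,0,0],[0,0,0,0,0,0,0],[0,0,0,0,0,0,0]],
  ],
)

```text
t: 27.48
ee_pos: [0.5557, -0.0371, 0.4012]
tool_rot: [[0.064, 0.998, 0.0], [0.998, -0.064, -0.0], [-0.0, 0.0, -1.0]]
force: [0.3, -1.3, -0.1]
grip_width: 0.0
```

Run:
```python
from h import *
from bench import bot
o,c=wr("w19")
crop(c,170,20,410,190,3.3,"pics/w19a.png")
for n in("scene","top"):
    t=bot.camera(n);pickle.dump(t,open(n+"19.pkl","wb"));cv2.imwrite(f"pics/{n}19.png",t["color"][:,:,::-1])
    if n=="scene": crop(t,200,165,350,285,5,"pics/s19c.png")
```

```text
t 27.48 p [ 0.5557 -0.0371  0.4012] yaw 86.32 z [ 1.e-04 -5.e-04 -1.e+00] F [ 0.3 -1.3 -0.1] g 0.0 q [ 0.32  0.43 -0.5   1.75  0.24  1.02 -0.33]
```

View pics/w19.png

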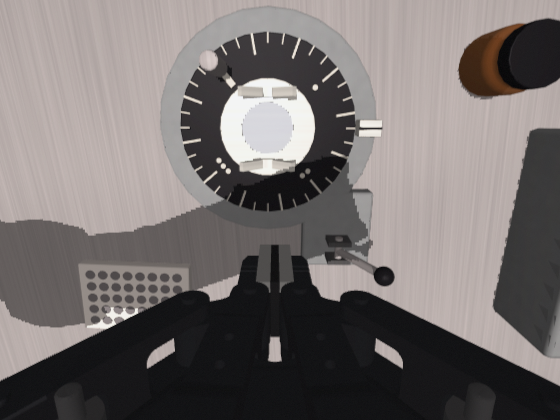

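View pics/w19a.png

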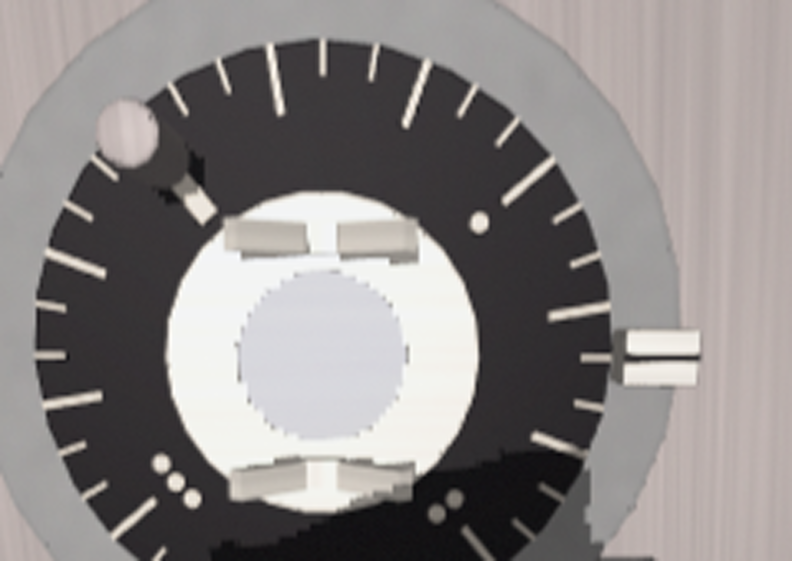

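View pics/top19.png

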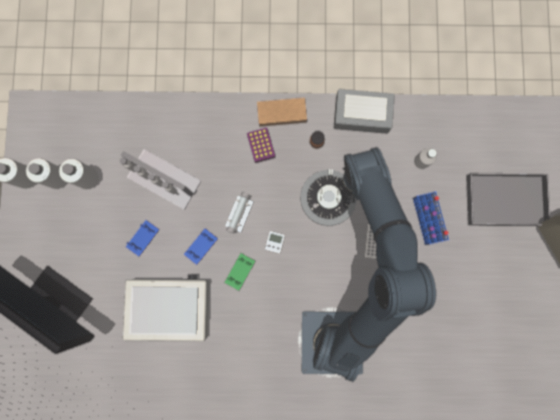

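View pics/s19c.png

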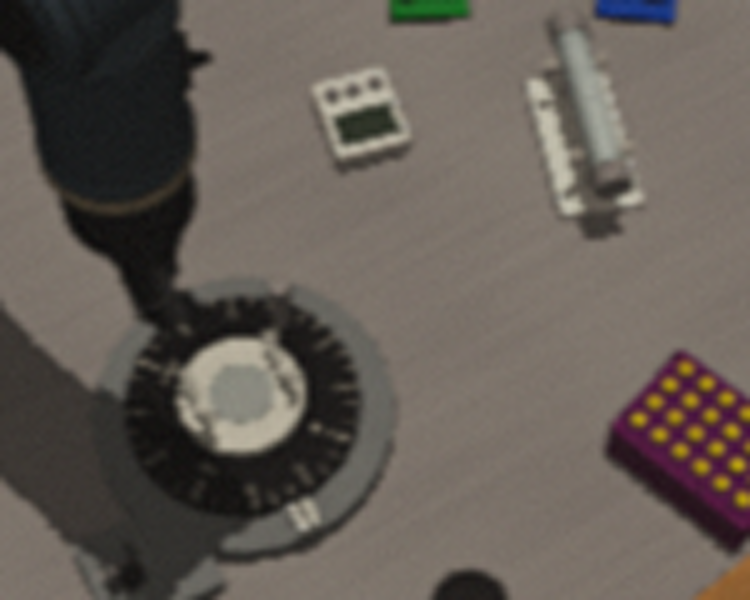

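Run:
```python
from h import *
from bench import bot
o,c=pickle.load(open("w19.pkl","rb"))
print(onz(c,384,276,.092))
print(bot.get_obs()["force"].round(1)); print(bot.finish_job())
```

```text
[ 0.64908134 -0.12062737  0.092     ]
[ 0.8  0.1 -0.4]
the job is handed in; nothing more can be done
None
```

The job is done and handed in after about 27.5 s of the 72 s allowed; no verdict was given.

- **Tube:** I lifted it off the mount and laid it in the white cradle. After release it lay in both rests, with its centre about 3 mm from the cradle's middle along the axis.
- **Ring:** I turned it by the post from about 31° only after the tube was off. In the close view the 130 mark lies on the index line, to within about 1°, both before and after clamping.
- **Clamp lever:** I pushed it over to its stop, where the force rose from about 1 N to 10 N. The knob then measured (0.649, -0.121), and the fully closed position works out at (0.650, -0.119).
- **Everything else:** The other objects stand in the same places in the top view as at the start, except that the arm partly hides the well plate there. The wrist view shows the plate undisturbed.

One disagreement: the knob's starting position measured about 9 mm from where a fully open lever should be. I did not resolve whether that was camera error or the lever starting slightly off fully open. It made no difference, as I judged the throw by the stop.

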